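# Nest the bezel and crack the dry box

### The job

Take the black bezel that lies on its narrow rim (wide flange up; leave the other one, which lies rim-up) and seat it fully in the pocket of the aluminium nest, still rim-down, and let go of it. Then pull the sticky lid of the dry box free (it has a bar handle) so that I can slip a window out for it: raise it only slightly, until its front edge stands about 40 mm above the box rim, without ever letting it fly up to more than 70 mm, and finish while holding it there: do not let go and do not prop it. Leave the other things where they are.

Things in the scene. Friction and masses are not known exactly. Their poses are not given: they have to be found in the camera images.
- bezel_mid (a point): centre (half-way up) of the black hollow rectangular bezel to be nested, 40 g. It lies rim-down: rim 54 x 38 mm, 10 mm high, below; wide flange 66 x 50 mm, 4 mm thick, on top; 14 mm in all. x along the 66 mm side, y along the 50 mm side, z up out of the flange. Can be gripped across the 50 mm sides by the flange's edges
- bezel: the same bezel, origin at the centre of the foot of its rim
- nest: fixed aluminium nest, base plate 96 x 74 x 8 mm; origin at its underside's centre, x along the pocket's long side. Walls rise to 20 mm round a pocket 59 x 43 mm, 12 mm deep; the middle 36 mm of each long side is open down to the base plate, for fingers. Bezel seated: flange on the wall tops, long side along x (either way round), foot 10 mm and centre 17 mm above this origin
- drybox: fixed grey plastic dry box 180 (x) x 240 (y) x 100 mm, origin at the centre of its underside, front facing its -x; it carries the white lid, hinged along its far +x top edge
- lid_hinge (a point): middle of the lid's hinge line, on the box's far top edge (90 mm in +x and 100 mm up from the box's origin); the hinge line runs along the box's y
- lid_bar (a point): middle of the lid's handle: round steel bar, 14 mm thick, 100 mm long along the box's y, on a post at either end, 40 mm above the lid's top. Lid shut: 165 mm in front (-x) of and 52 mm above the hinge line, 152 mm above the table. It moves with the lid. A vertical gripper closing along the box's x can pinch it; the bar may turn between the fingers
- lid (a joint): lid angle in rad, 0 shut, grows as the front rises, stop at 0.58. The front edge is 190 mm from the hinge: 0.21 rad is 40 mm of gap, 0.38 rad 70 mm. The gasket sticks: about 15 N up at the bar breaks the lid free, the drag is gone by 0.1 rad, then only its weight (about 2 N at the bar, varies) is left. Let go, it sinks to about 0.08 rad
- bezel_flipped: a second, identical black bezel that lies the wrong way up (wide flange down on the table, narrower rim with four small brass inserts standing up); 66 x 50 x 14 mm, origin at the centre of its underside; leave it alone
- housing_a: orange wedge-shaped meter housing, 100 x 70 x 58 mm, bystander; origin under its centre
- housing_b: another orange meter housing, the same size, bystander
- screw_bin: small open orange bin of screws, 100 x 75 x 32 mm, bystander; origin under its centre
- tape: roll of paper tape lying flat, 68 mm across, 20 mm high, bystander; origin under its centre
- screwdriver: hand screwdriver 170 mm long, lying, bystander
- driver: green electric screwdriver lying on its side, 250 mm long, about 46 mm thick, bystander
Things that resemble listed ones, but are neither listed nor needed, are in the scene too. What is shaped like the bezel but purple is not meant. What is shaped like the nest but red or turquoise is not meant.

How it is judged:
On the way, in this order (a step that is already met when the one before it is completed fails the run):
1. the bezel is seated rim-down in the nest and let go (x of bezel_mid in the frame of nest between -0.004 and 0.004 m and y of bezel_mid in the frame of nest between -0.004 and 0.004 m and z of bezel_mid in the frame of nest between 0.015 and 0.019 m and angle between bezel_mid's own z axis and vertical below 0.1 rad and angle between the x axis of bezel_mid and the x axis of nest, either way round below 0.15 rad and contact force between bezel and the fingers below 0.1 N and value of joint lid below 0.03 rad), for 0.3 s.
2. the lid is broken free of its seal (value of joint lid above 0.1 rad), for 0.05 s.
At the end, for the whole second after the job is handed in: Bezel rim-down in the nest, flange on the walls (4 mm sideways, 2 mm height, 0.15 rad yaw, 0.1 rad tilt), not touched by the fingers nor touching the dry box; lid held by the fingers (over 0.5 N) at 0.14 to 0.30 rad (front edge 27 to 56 mm up) (x of bezel_mid in the frame of nest between -0.004 and 0.004 m and y of bezel_mid in the frame of nest between -0.004 and 0.004 m and z of bezel_mid in the frame of nest between 0.015 and 0.019 m and angle between bezel_mid's own z axis and vertical below 0.1 rad and angle between the x axis of bezel_mid and the x axis of nest, either way round below 0.15 rad and contact force between bezel and the fingers below 0.1 N and value of joint lid between 0.14 and 0.3 rad and contact force between drybox and the fingers above 0.5 N and contact force between drybox and bezel below 0.1 N); the arm keeps its last pose, push and grip.
It fails at once if the lid flies up to more than 70 mm at its front edge (value of joint lid above 0.39 rad).
It fails at once if another thing on the table is moved by more than 30 mm (distance of any of bezel_flipped, housing_a, housing_b, screw_bin, tape, screwdriver, driver from where it was at the start of the episode above 0.03 m).
It also fails if it takes over 48 s, if anything falls off the work surface, if the arm or the gripper's body presses on something with over 40 N, if the wrist force passes 120 N, or if a joint passes its speed limit or range.

### The arm

A 6-joint arm with a two-finger parallel gripper is mounted at the origin on the work surface. World frame = base frame: x ahead of the robot, y to its left, z up, the work surface at z = 0. Lengths are in m, angles in rad, forces in N, time in s.
With the tool pointing down it reaches from about 0.375 to 0.9 m from the base axis. Payload 3.1 kg.
Tool frame: the origin (TCP) lies midway between the tips of the shut fingers; the grasp point (between the pads) lies 19 mm behind it; z points along the fingers, y is the line along which they close (so a half turn about z gives the same grasp; the last joint's range is limited). The gripper opens to 85 mm and grips with 20 to 120 N. Pads are 22 mm wide; open, the fingers measure 114 mm over their backs; the gripper's body (76 mm by 85 mm) begins 54 mm behind the grasp point. The pads swing forward as they close: fully open they stand 13 mm farther back than shut.
Start: joints at [-1.401, 0.527, 1.433, -0, 1.181, -0.178], TCP at [0.213, -0.588, 0.201] pointing down, gripper open.
Joint ranges: [-3.08, 3.08], [-0.75, 2.2], [0.22, 2.44], [-1.43, 4.57], [0, 2.65], [-2.85, 2.85]. Speed limits (rad/s): [2.79, 2.79, 3.14, 3.14, 3.14, 3.14].

### API

Orientations are given as a unit quaternion [x, y, z, w].
In Python, from station import manip gives the robot as it stands. The module is installed in compiled form; this text tells all that it offers.
- The arm moves only by the tool apply_moves, never from a script. Its arguments are lists of equal length, an entry for each row: "claw": the gripper's target within -1 to 1 (fully open at 1, half-way at 0, shut at -1); "travel": the shift along the tool's x, y, z scaled (see below), a list of three; "turn": the turn, a rotation vector about the tool's x, y, z scaled (see below), a list of three. In form: {"claw": [claw, ...], "travel": [[dx, dy, dz], ...], "turn": [[rx, ry, rz], ...]}. A call has 1 to 5 rows; each row is the pose to reach, as a shift and turn from the pose commanded when the call began, along the tool's axes at that moment, turning the shorter way round; what a row does not reach only later rows make up. The controller multiplies each number of a shift by 800 mm and each number of a turn by 180 degrees. A row lasts 1/12 s, in which the tool goes at most 41.7 mm and 7.16 degrees, less where a joint would pass 70% of its speed; a pose out of reach is approached as far as the arm can. A call with a number of a shift or a turn outside -1 to 1 is refused whole. A call with a gripper value outside its range is refused whole. The fingers move at their own pace and stop on an object; "newtons" is the grip in N (left out, the last holds). Time passes only in rows, so rows that repeat a pose let the fingers close. It gives the time, the measured TCP pose, the force, the opening and the grip force at its end, in the units of the state.
- manip.sense(): the state, without advancing time (a new reading comes with each control period).
- manip.snapshot(name): name is "scene" or "top" or "wrist"; returns a dict with "pixels" (400x640x3 uint8, red, green, blue), "depth" (400x640 float32, m along the optical axis (not along the pixel's ray), 0 where there is no reading), "intrinsics" (3x3 intrinsics, pixels), "R" (3x3) and "t" (3): a world point X has camera coordinates R X + t. Camera axes: x right, y down, z forward; pixel columns grow to the right and rows downward; lengths in m; the calibration is good to about 2 mm. A picture is of the moment at which its call begins.
- manip.sign_off(): hands the job in; it is judged then, once.
The state is a dict: "t": time; "q": joint angles; "qd": joint speeds; "tau": joint torques, N m; "tcp_pos": TCP position; "tool_rot": TCP orientation; "force": force on the tool from outside, world axes, zero at the start; "ft_torque": the same for the moment, N m; "finger_gap": opening from 0.0 (shut) to 1.0 (fully open); "gripper_force": force on a finger pad.
Only numpy, scipy, OpenCV 4.12 (cv2) and the standard library are available. Lean on these libraries where they do the work, as an engineer would, in place of code of your own. Each camera call takes 0.05 s, during which the arm holds its last target. There are 200 camera calls.

## Working session

There is one attempt and no reset: what is moved stays moved. The work goes in short steps, Python scripts to look and compute and a tool call to move; the robot and the scene stay as the last step left them, time stands still between calls to the robot, and variables do not carry over. Pictures are saved under pics/ and viewed, at most 12 in all, crops included, and the job is handed in when it is done.

Besides the shell and the picture viewer there is one more tool, called after ">>>" as name(argument=value, ...) on one line, values as JSON. apply_moves: Moves the arm, as the interface text tells. Shifts and turns lie within -1 to 1; 1 stands for 800 mm of shift or 180 degrees of turn. Its arguments: {"type":"object","properties":{"claw":{"type":"array","items":{"type":"number"}},"travel":{"type":"array","items":{"type":"array","items":{"type":"number"}}},"turn":{"type":"array","items":{"type":"array","items":{"type":"number"}}},"newtons":{"type":"number"}},"required":["claw","travel","turn"]}

```bash
mkdir -p pics; cat > h.py <<'E'
import numpy as np, cv2, pickle
from station import manip
def snap(n,f):
    s=manip.snapshot(n); pickle.dump(s,open(f'pics/{f}.pkl','wb')); cv2.imwrite(f'pics/{f}.png',s['pixels'][:,:,::-1]); return s
def load(f): return pickle.load(open(f'pics/{f}.pkl','rb'))
def P(s,u,v,z=None):
    K=np.array(s['intrinsics']);R=np.array(s['R']);t=np.array(s['t'])
    r=np.linalg.inv(K)@[u,v,1]
    if z is None:
        d=s['depth'][int(v),int(u)]; return R.T@(r*d-t)
    o=-R.T@t; w=R.T@r; return o+w*(z-o[2])/w[2]
def crop(f,u0,v0,u1,v1,k,out):
    im=cv2.imread(f'pics/{f}.png')[v0:v1,u0:u1]; cv2.imwrite(f'pics/{out}.png',cv2.resize(im,None,fx=k,fy=k,interpolation=cv2.INTER_CUBIC))
E
python3 -c "
from h import *
snap('top','top0');snap('scene','sc0');s=manip.sense();print(s['t'],s['tcp_pos'],s['tool_rot'],s['force'])"
```

```text
0.1 [ 0.21292611 -0.58687988  0.19963524] [ 9.84917859e-01  1.73019841e-01  2.58841479e-06 -9.72341163e-04] [0.57208941 0.12561258 0.17765685]
```

View pics/top0.png

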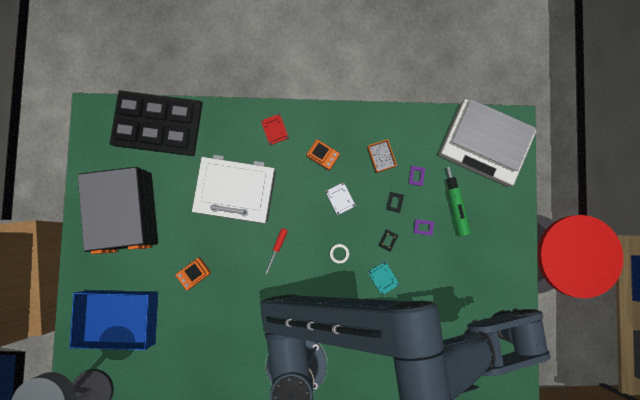

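View pics/sc0.png

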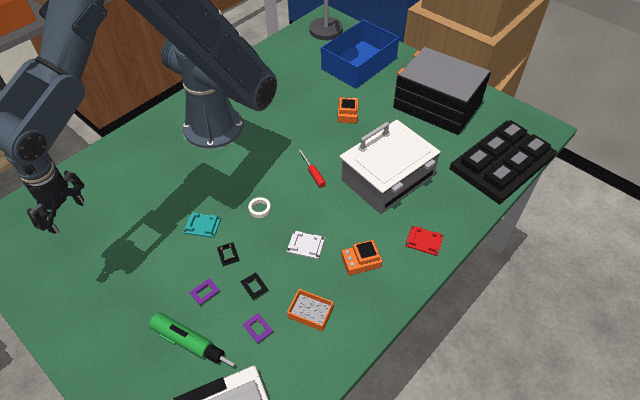

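The top view shows black bezels at (395,202) and (388,240), with purple ones at (416,176) and (424,227) that are not meant. The aluminium nest is at (340,198), with red (274,129) and turquoise (383,278) lookalikes. The lid bar is at (229,210). Next I'll look at a close crop of the two black bezels.

```bash
python3 -c "
from h import *
a=cv2.imread('pics/sc0.png')[230:310,205:285]; b=cv2.imread('pics/top0.png')[180:260,360:440]
f=lambda x:cv2.resize(x,(400,400),interpolation=cv2.INTER_CUBIC)
g=lambda x:np.clip(x*2.0,0,255).astype('uint8')
cv2.imwrite('pics/c1.png',g(np.hstack([f(a),f(b)]).astype(float)))
s=load('top0');print(s['R'],s['t'],s['intrinsics'])
for u,v in [(395,202),(388,240),(340,198)]: print(P(s,u,v,0.01))
print(P(s,211,207,.152),P(s,247,212,.152))
"
```

```text
[[ 0.02640751 -0.9995919   0.01089395]
 [-0.99574813 -0.02726491 -0.08799023]
 [ 0.08825135 -0.00852403 -0.99606177]] [-0.09517021  0.57895525  1.70429323] [[488.56547257   0.         322.65256837]
 [  0.         488.56547257 198.59664003]
 [  0.           0.           1.        ]]
[ 0.57759117 -0.3388217   0.01      ]
[ 0.44144521 -0.31572664  0.01      ]
[ 0.58656581 -0.14167069  0.01      ]
[0.53257827 0.28573548 0.152     ] [0.51939885 0.16760626 0.152     ]
```

View pics/c1.png

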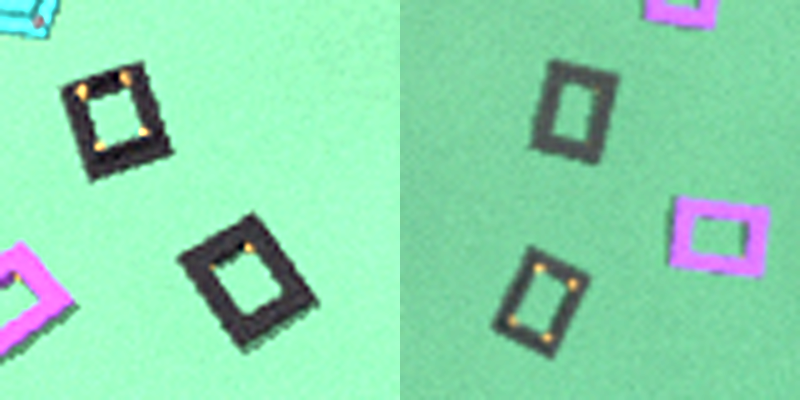

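The bezel at (388,240) shows brass inserts on top, so it is the rim-up one. The target is the bezel at (395,202), at about (0.578, -0.339) with its long side at roughly -13° to x.

```bash
cat >> h.py <<'E'
from scipy.spatial.transform import Rotation as Ro
def rot(yaw): return Ro.from_euler('z',yaw,degrees=True)*Ro.from_euler('x',180,degrees=True)
def to(p,yaw,cur=None,cy=None):
    s=manip.sense(); R0=Ro.from_quat(s['tool_rot']) if cy is None else rot(cy); p0=np.array(s['tcp_pos'] if cur is None else cur)
    tr=R0.inv().apply(np.array(p)-p0); rv=(R0.inv()*rot(yaw)).as_rotvec(degrees=True)
    print('mm',np.round(tr*1e3,1),'travel',np.round(tr/.8,4),'turn',np.round(rv/180,4))
def st():
    s=manip.sense(); x=Ro.from_quat(s['tool_rot']).apply([1,0,0])
    print('t',round(s['t'],2),'tcp',np.round(s['tcp_pos'],4),'yaw',round(np.degrees(np.arctan2(x[1],x[0])),2),'gap',s['finger_gap'],'gf',s['gripper_force'],'F',np.round(s['force'],2),'q',np.round(s['q'],2))
E
python3 -c "
from h import *
s=snap('wrist','w0');R=np.array(s['R']);t=np.array(s['t']);c=-R.T@t
S=manip.sense();T=Ro.from_quat(S['tool_rot'])
print('cam in tool',T.inv().apply(c-S['tcp_pos']),(T.inv().as_matrix()@R.T))
st();to([.578,-.339,.2],-13)"
```

```text
cam in tool [ 0.07317346 -0.00046995 -0.17298312] [[-4.12586640e-04 -9.57226490e-01 -2.89339380e-01]
 [ 9.99999729e-01 -5.71426409e-04  4.64499399e-04]
 [-6.09967292e-04 -2.89339110e-01  9.57226466e-01]]
t 0.15 tcp [ 0.2129 -0.5869  0.1998] yaw 19.93 gap 0.9980528943594245 gf 0.0 F [-0.45 -0.81 -0.18] q [-1.4   0.53  1.43  0.    1.18 -0.18]
mm [ 4.277e+02 -1.087e+02  1.000e-01] travel [ 5.346e-01 -1.358e-01  1.000e-04] turn [-5.000e-04  1.000e-04  1.829e-01]
```

>>> apply_moves(claw=[1,1,1,1,1], travel=[[0.24,-0.061,0],[0.24,-0.061,0],[0.24,-0.061,0],[0.24,-0.061,0],[0.24,-0.061,0]], turn=[[0,0,0],[0,0,0],[0,0,0],[0,0,0],[0,0,0]])

```text
t: 0.57
tcp_pos: [0.379, -0.4737, 0.2002]
tool_rot: [0.985, 0.173, 0.0, -0.001]
force: [0.5, -0.6, -0.5]
finger_gap: 0.999
gripper_force: 0.0
```

>>> apply_moves(claw=[1,1,1,1,1], travel=[[0.24,-0.061,0],[0.24,-0.061,0],[0.24,-0.061,0],[0.24,-0.061,0],[0.24,-0.061,0]], turn=[[0,0,0],[0,0,0],[0,0,0],[0,0,0],[0,0,0]])

```text
t: 0.98
tcp_pos: [0.5431, -0.3623, 0.2002]
tool_rot: [0.985, 0.174, 0.0, -0.0]
force: [0.2, 0.1, 1.1]
finger_gap: 0.998
gripper_force: 0.0
```

>>> apply_moves(claw=[1,1,1,1,1], travel=[[0.055,-0.014,0],[0.055,-0.014,0],[0.055,-0.014,0],[0.055,-0.014,0],[0.055,-0.014,0]], turn=[[0,0,0.183],[0,0,0.183],[0,0,0.183],[0,0,0.183],[0,0,0.183]])

```text
t: 1.4
tcp_pos: [0.5785, -0.3385, 0.1999]
tool_rot: [0.993, -0.115, -0.001, -0.0]
force: [-0.3, -0.9, -0.0]
finger_gap: 0.998
gripper_force: 0.0
```

```bash
python3 -c "
from h import *
st();snap('wrist','w1');st()"
```

```text
t 1.4 tcp [ 0.5785 -0.3385  0.1999] yaw -13.25 gap 0.9980194372142128 gf 0.0 F [-0.33 -0.9  -0.03] q [-0.7   0.59  1.31 -0.    1.24  1.11]
t 1.45 tcp [ 0.5783 -0.3387  0.1999] yaw -13.34 gap 1.0021336838734523 gf 0.0 F [-0.    0.08 -0.27] q [-0.7   0.59  1.31 -0.    1.24  1.11]
```

View pics/w1.png

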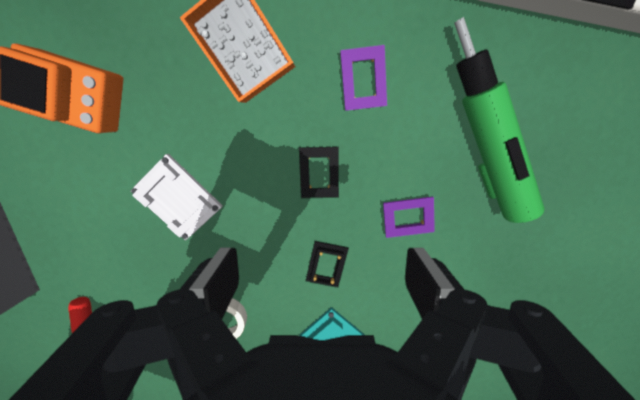

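The wrist view shows the target at (319,172), plain flange up. The flipped bezel with brass is at (327,264) and the nest is at (175,196). I'll fit rectangles to the flange pixels (z≈14 mm) and the wall tops (z≈20 mm).

```bash
cat >> h.py <<'E'
def fit(s,box,zlo,zhi,vmax=None,vmin=None):
    u0,v0,u1,v1=box; v,u=np.mgrid[v0:v1,u0:u1].reshape(2,-1)
    K=np.array(s['intrinsics']);d=s['depth'][v,u]
    W=(np.linalg.inv(K)@np.stack([u,v,np.ones(len(u))])*d-np.array(s['t'])[:,None]).T@np.array(s['R'])
    g=s['pixels'][v,u].max(1); m=(W[:,2]>zlo)&(W[:,2]<zhi)&(d>0)
    if vmax: m&=g<vmax
    if vmin: m&=s['pixels'][v,u].min(1)>vmin
    q=W[m]; r=cv2.minAreaRect((q[:,:2]*1e3).astype('f4')); print(m.sum(),'zmed',np.median(q[:,2]).round(4),r, 'box',cv2.boxPoints(r).round(1).tolist()); return q
E
python3 -c "
from h import *
s=load('w1')
fit(s,(285,130,350,210),.009,.02)
fit(s,(120,145,225,245),.015,.026)
for p in [(301,150),(310,172),(337,150),(300,100),(150,190)]: print(p,P(s,*p))
s=load('top0'); fit(s,(380,185,410,220),.009,.02); fit(s,(320,175,362,222),.013,.026)
"
```

```text
1404 zmed 0.0137 ((577.8005981445312, -334.7155456542969), (49.66546630859375, 66.07487487792969), 77.74591064453125) box [[540.2000122070312, -352.0], [604.7999877929688, -366.0], [615.4000244140625, -317.5], [550.7999877929688, -303.3999938964844]]
1053 zmed 0.0195 ((585.95166015625, -139.66680908203125), (78.86167907714844, 62.588321685791016), 28.049123764038086) box [[536.4000244140625, -130.60000610351562], [565.9000244140625, -185.8000030517578], [635.5, -148.6999969482422], [606.0, -93.5]]
(301, 150) [ 0.61127382 -0.31996259  0.01369651]
(310, 172) [ 0.57916478 -0.32309526  0.00123279]
(337, 150) [ 0.60094708 -0.36379576  0.01384453]
(300, 100) [ 0.66964542 -0.33270908 -0.00100398]
(150, 190) [ 0.60606881 -0.11414562  0.01176773]
158 zmed 0.0141 ((586.3972778320312, -339.37493896484375), (63.2899169921875, 94.84870910644531), 63.816322326660156) box [[529.9000244140625, -346.79998779296875], [615.0, -388.70001220703125], [642.9000244140625, -331.8999938964844], [557.7999877929688, -290.1000061035156]]
151 zmed 0.0185 ((572.3257446289062, -116.35619354248047), (94.57484436035156, 127.46113586425781), 27.713762283325195) box [[500.79998779296875, -81.9000015258789], [560.0999755859375, -194.8000030517578], [643.7999877929688, -150.8000030517578], [584.5999755859375, -37.900001525878906]]
```

```bash
python3 -c "
from h import *
st();to([.5778,-.3347,.05],-12.25)"
```

```text
t 1.45 tcp [ 0.5783 -0.3387  0.1999] yaw -13.34 gap 1.0021336838734523 gf 0.0 F [-0.    0.08 -0.27] q [-0.7   0.59  1.31 -0.    1.24  1.11]
mm [ -1.3  -3.7 149.9] travel [-0.0016 -0.0047  0.1874] turn [-0.0002  0.0004 -0.006 ]
```

>>> apply_moves(claw=[1,1,1,1,1], travel=[[-0.0016,-0.0047,0.187],[-0.0016,-0.0047,0.187],[-0.0016,-0.0047,0.187],[-0.0016,-0.0047,0.187],[-0.0016,-0.0047,0.187]], turn=[[0,0,-0.006],[0,0,-0.006],[0,0,-0.006],[0,0,-0.006],[0,0,-0.006]])

```text
t: 1.87
tcp_pos: [0.5733, -0.3318, 0.0439]
tool_rot: [0.995, -0.103, -0.006, -0.004]
force: [-0.7, -0.2, -0.6]
finger_gap: 1.004
gripper_force: 0.0
```

>>> apply_moves(claw=[1,1,1,1,1], travel=[[0,0,0.02],[0,0,0.04],[0,0,0.061],[0,0,0.061],[0,0,0.061]], turn=[[0,0,0],[0,0,0],[0,0,0],[0,0,0],[0,0,0]])

```text
t: 2.28
tcp_pos: [0.5782, -0.3358, 0.0029]
tool_rot: [0.995, -0.104, 0.0, 0.0]
force: [0.2, 0.4, -0.3]
finger_gap: 0.999
gripper_force: 0.0
```

```bash
python3 -c "
from h import *
st();to([.5778,-.3347,.001],-12.25)"
```

```text
t 2.28 tcp [ 0.5782 -0.3358  0.0029] yaw -11.9 gap 0.9988088234911837 gf 0.0 F [ 0.21  0.41 -0.34] q [-0.69  0.83  1.44  0.    0.87  1.09]
mm [-0.6 -1.   1.9] travel [-0.0008 -0.0012  0.0024] turn [ 0.     -0.0001  0.002 ]
```

Within about 1 mm. Closing.

>>> apply_moves(claw=[-0.1,-0.4,-1,-1,-1], travel=[[-0.0008,-0.0012,0.0012],[-0.0008,-0.0012,0.0012],[-0.0008,-0.0012,0.0012],[-0.0008,-0.0012,0.0012],[-0.0008,-0.0012,0.0012]], turn=[[0,0,0],[0,0,0],[0,0,0],[0,0,0],[0,0,0]], newtons=30)

```text
t: 2.7
tcp_pos: [0.5779, -0.3346, 0.002]
tool_rot: [0.995, -0.104, 0.001, 0.0]
force: [-0.7, -0.6, 0.5]
finger_gap: 0.299
gripper_force: 0.0
```

>>> apply_moves(claw=[-1,-1,-1,-1,-1], travel=[[0,0,0],[0,0,0],[0,0,0],[0,0,0],[0,0,0]], turn=[[0,0,0],[0,0,0],[0,0,0],[0,0,0],[0,0,0]])

```text
t: 3.12
tcp_pos: [0.5774, -0.3343, 0.0011]
tool_rot: [0.995, -0.104, -0.0, -0.0]
force: [-0.0, 0.1, 0.2]
finger_gap: 0.001
gripper_force: 0.0
```

```bash
python3 -c "
from h import *
st()"
```

```text
t 3.12 tcp [ 0.5774 -0.3343  0.0011] yaw -11.94 gap 0.0013588179669517947 gf 0.0 F [-0.04  0.07  0.22] q [-0.69  0.83  1.45  0.    0.86  1.09]
```

```bash
python3 -c "
from h import *
snap('wrist','w2')"
```

```text
(no output)
```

View pics/w2.png

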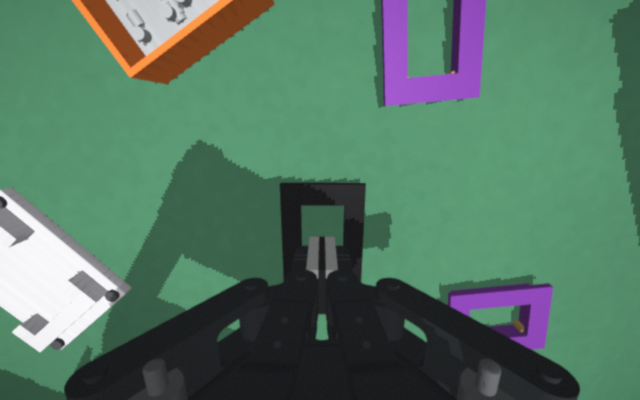

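The fingers have shut inside the bezel's hole at (322,245), so the pads passed over the flange. The bezel itself has barely moved. I'll raise the arm, open only part way, and measure how far back the tips sit at that opening.

>>> apply_moves(claw=[-1,-1,0.5,0.5,0.5], travel=[[0,0,-0.04],[0,0,-0.08],[0,0,-0.08],[0,0,-0.08],[0,0,-0.08]], turn=[[0,0,0],[0,0,0],[0,0,0],[0,0,0],[0,0,0]])

```text
t: 3.58
tcp_pos: [0.5772, -0.3341, 0.065]
tool_rot: [0.995, -0.104, -0.0, -0.0]
force: [0.1, 0.8, -0.7]
finger_gap: 0.415
gripper_force: 0.0
```

>>> apply_moves(claw=[0.5,0.5,0.5], travel=[[0,0,0],[0,0,0],[0,0,0]], turn=[[0,0,0],[0,0,0],[0,0,0]])

```text
t: 3.83
tcp_pos: [0.5768, -0.3338, 0.0638]
tool_rot: [0.995, -0.104, -0.001, -0.001]
force: [0.6, -0.2, 0.2]
finger_gap: 0.745
gripper_force: 0.0
```

```bash
cat >> h.py <<'E'
def tips(s):
    S=manip.sense();T=Ro.from_quat(S['tool_rot']);v,u=np.mgrid[0:400,0:640].reshape(2,-1);d=s['depth'][v,u]
    W=(np.linalg.inv(np.array(s['intrinsics']))@np.stack([u,v,np.ones(len(u))])*d-np.array(s['t'])[:,None]).T@np.array(s['R'])
    X=T.inv().apply(W-S['tcp_pos'])*1e3
    for sg in (-1,1):
        m=(d>0)&(abs(X[:,0])<13)&(X[:,1]*sg<58)&(X[:,1]*sg>3)&(X[:,2]<18)&(X[:,2]>-50)&(W[:,2]>.02)
        q=X[m]; print(sg,m.sum(),'zmax',np.percentile(q[:,2],[90,98,100]),'absy',np.percentile(abs(q[:,1]),[0,2,98]))
E
python3 -c "
from h import *
st();s=snap('wrist','w3');tips(s)
K,R,t=[np.array(s[k]) for k in ('intrinsics','R','t')]
c=R@np.array([.578,-.335,.014])+t;p=K@c;print('bezel px',p[:2]/p[2])
p=(p[:2]/p[2]).astype(int)
fit(s,(p[0]-75,max(0,p[1]-95),p[0]+75,p[1]+95),.009,.019)"
```

```text
t 3.83 tcp [ 0.5768 -0.3338  0.0638] yaw -11.93 gap 0.7447440989278451 gf 0.0 F [ 0.56 -0.22  0.2 ] q [-0.69  0.75  1.42  0.    0.97  1.09]
-1 418 zmax [-39.45081896 -37.23724714 -35.56777267] absy [31.76903951 31.91004309 44.76616708]
1 410 zmax [-39.44050863 -37.18382305 -36.06905166] absy [31.4323293 31.629505  44.2741042]
bezel px [322.68454383 203.2313419 ]
3344 zmed 0.0137 ((577.56103515625, -334.6921691894531), (50.133670806884766, 66.68437957763672), 77.89051818847656) box [[539.7000122070312, -352.20001220703125], [604.9000244140625, -366.20001220703125], [615.4000244140625, -317.20001220703125], [550.2000122070312, -303.20001220703125]]
```

View pics/w3.png

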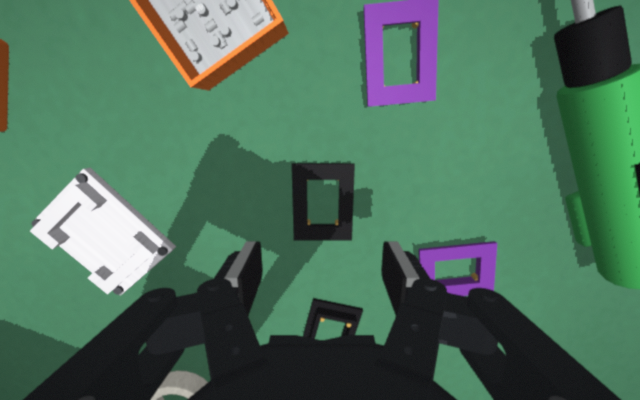

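The bezel has not moved: (0.5776, -0.3347), yaw -12.1°. I'll read the depth at the finger tips directly.

```bash
python3 -c "
from h import *
for f,pts,tcp in [('w3',[(258,244),(254,246),(250,250),(240,262),(235,280),(390,246)],[.5768,-.3338,.0638]),('w2',[(316,240),(316,246),(316,260),(327,240),(327,250),(327,270)],[.5774,-.3343,.0011])]:
  s=load(f)
  for p in pts: print(f,p,(rot(-11.93).inv().apply(P(s,*p)-tcp)*1e3).round(1))
"
```

```text
w3 (258, 244) [  9.3 -32.1 -41.6]
w3 (254, 246) [ 10.2 -33.2 -45.6]
w3 (250, 250) [  9.8 -34.3 -49.1]
w3 (240, 262) [ 10.2 -35.7 -61.3]
w3 (235, 280) [  9.1 -34.5 -73.6]
w3 (390, 246) [ 10.4  33.5 -46.2]
w2 (316, 240) [ 10.5  -2.8 -39.3]
w2 (316, 246) [ 10.6  -2.7 -46.5]
w2 (316, 260) [ 10.2  -2.5 -59.5]
w2 (327, 240) [ 10.4   2.8 -39.3]
w2 (327, 250) [ 10.5   2.6 -50.4]
w2 (327, 270) [ 10.7   2.3 -68.7]
```

The depth puts the finger tips about 36 mm behind the stated TCP, with pad half-width and opening as expected. That explains the empty grasp. I'll go down with the fingers straddling the bezel and confirm from the scene camera before going lower.

>>> apply_moves(claw=[0.5,0.5,0.5,0.5,0.5], travel=[[0.001,0.001,0.03],[0.001,0.001,0.06],[0.001,0.001,0.078],[0.001,0.001,0.078],[0.001,0.001,0.078]], turn=[[0,0,0],[0,0,0],[0,0,0],[0,0,0],[0,0,0]])

```text
t: 4.3
tcp_pos: [0.5774, -0.3347, 0.0015]
tool_rot: [0.995, -0.104, -0.001, -0.001]
force: [0.8, -0.0, 0.8]
finger_gap: 0.75
gripper_force: 0.0
```

```bash
python3 -c "
from h import *
st();s=snap('scene','s4')
K,R,t=[np.array(s[k]) for k in ('intrinsics','R','t')]
S=manip.sense();T=Ro.from_quat(S['tool_rot'])
for z in (0,-.036,-.1):
  c=R@(T.apply([0,.035,z])+S['tcp_pos'])+t;p=K@c;print(z,p[:2]/p[2])
crop('s4',190,180,320,310,5,'c4')"
```

```text
t 4.3 tcp [ 0.5774 -0.3347  0.0015] yaw -11.93 gap 0.750459817441752 gf 0.0 F [ 0.85 -0.05  0.82] q [-0.69  0.83  1.44  0.    0.87  1.09]
0 [243.05080446 293.61435687]
-0.036 [241.36068113 287.21718738]
-0.1 [238.17851725 275.17259784]
```

View pics/c4.png

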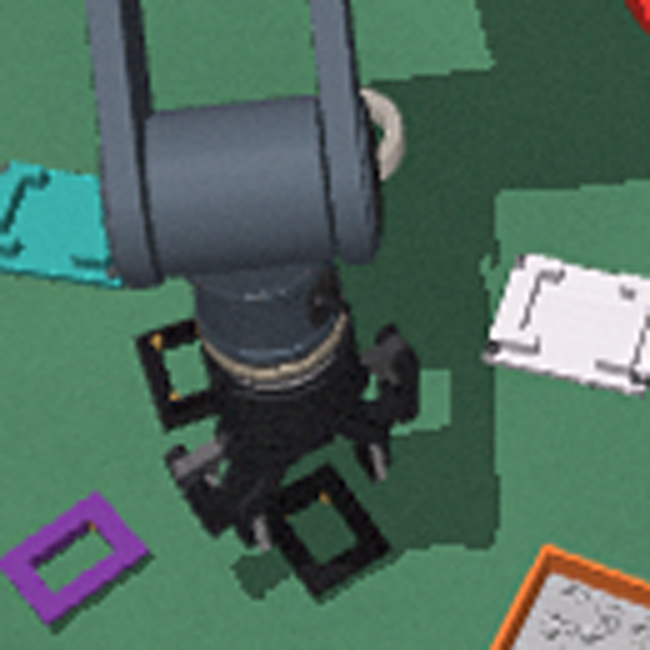

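The crop shows finger tips at (262,547) and (378,475), straddling the bezel and hovering clear of the table, which agrees with the wrist depth. I'll descend in small steps and watch the force.

>>> apply_moves(claw=[0.5,0.5,0.5,0.5,0.5], travel=[[0,0,0.006],[0,0,0.012],[0,0,0.019],[0,0,0.019],[0,0,0.019]], turn=[[0,0,0],[0,0,0],[0,0,0],[0,0,0],[0,0,0]])

```text
t: 4.77
tcp_pos: [0.5779, -0.3351, -0.0127]
tool_rot: [0.995, -0.104, -0.0, -0.0]
force: [-0.6, 0.1, -0.2]
finger_gap: 0.751
gripper_force: 0.0
```

>>> apply_moves(claw=[0.5,0.5,0.5,0.5], travel=[[0,0,0.003],[0,0,0.006],[0,0,0.006],[0,0,0.006]], turn=[[0,0,0],[0,0,0],[0,0,0],[0,0,0]])

```text
t: 5.1
tcp_pos: [0.578, -0.3352, -0.0174]
tool_rot: [0.995, -0.104, -0.0, -0.0]
force: [0.3, -0.3, -0.5]
finger_gap: 0.749
gripper_force: 0.0
```

```bash
python3 -c "
from h import *
st();s=snap('wrist','w5')
fit(s,(200,50,440,230),.009,.019,vmax=70)
S=manip.sense();T=Ro.from_quat(S['tool_rot'])
for p in [(258,243),(256,245),(388,243),(390,245),(250,250)]: print(p,P(s,*p).round(4),(T.inv().apply(P(s,*p)-S['tcp_pos'])*1e3).round(1))
v=[i for i in range(215,260)]
print([ (i,round(float(P(s,256,i)[2]),3)) for i in v if i%3==0])"
```

```text
t 5.1 tcp [ 0.578  -0.3352 -0.0174] yaw -11.93 gap 0.7488687509740338 gf 0.0 F [ 0.3  -0.26 -0.49] q [-0.69  0.86  1.45  0.    0.83  1.09]
2991 zmed 0.0137 ((600.1666259765625, -339.5188293457031), (50.029624938964844, 20.893083572387695), 77.96217346191406) box [[584.7000122070312, -361.79998779296875], [605.2000122070312, -366.20001220703125], [615.5999755859375, -317.20001220703125], [595.2000122070312, -312.8999938964844]]
(258, 243) [ 0.5942 -0.3058  0.024 ] [  9.6 -32.2 -41.3]
(256, 245) [ 0.5948 -0.3057  0.0275] [ 10.2 -32.4 -44.8]
(388, 243) [ 0.5809 -0.37    0.0247] [  9.9  33.4 -42. ]
(390, 245) [ 0.5809 -0.3705  0.0272] [ 10.   33.8 -44.5]
(250, 250) [ 0.5955 -0.3043  0.0335] [ 10.6 -33.9 -50.8]
[(216, -0.0), (219, -0.0), (222, -0.001), (225, -0.0), (228, -0.0), (231, -0.001), (234, 0.001), (237, -0.001), (240, -0.001), (243, 0.025), (246, 0.029), (249, 0.029), (252, 0.03), (255, 0.03), (258, 0.031)]
```

View pics/w5.png

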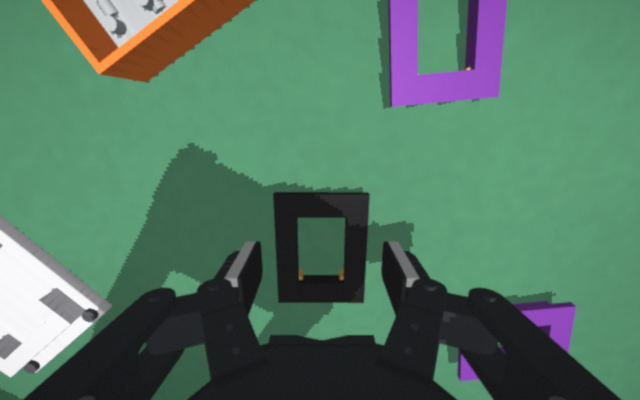

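The tips are still about 19 mm above the table at (250,245) and (395,245), with the bezel centred between them at (321,247). I'll go down another 14 mm.

>>> apply_moves(claw=[0.5,0.5,0.5,0.5,0.5], travel=[[0,0,0.005],[0,0,0.01],[0,0,0.015],[0,0,0.018],[0,0,0.018]], turn=[[0,0,0],[0,0,0],[0,0,0],[0,0,0],[0,0,0]])

```text
t: 5.57
tcp_pos: [0.5776, -0.3349, -0.0327]
tool_rot: [0.995, -0.104, -0.001, -0.0]
force: [-0.3, -0.7, 0.3]
finger_gap: 0.749
gripper_force: 0.0
```

>>> apply_moves(claw=[0,-0.2,-0.5,-1,-1], travel=[[0,0,0],[0,0,0],[0,0,0],[0,0,0],[0,0,0]], turn=[[0,0,0],[0,0,0],[0,0,0],[0,0,0],[0,0,0]])

```text
t: 5.98
tcp_pos: [0.5782, -0.3353, -0.0315]
tool_rot: [0.995, -0.104, 0.0, 0.0]
force: [0.2, -0.3, -0.4]
finger_gap: 0.571
gripper_force: 31.0
```

Gripped at 31 N with the gap at 0.57, about 49 mm. Lifting and carrying towards the nest.

```bash
python3 -c "
from h import *
to([.55,-.2,.07],8,[.578,-.335,.07])
to([.56,-.155,.07],27.8,[.55,-.2,.07],8)
"
```

```text
mm [ -55.3 -126.3   -0. ] travel [-0.0691 -0.1579 -0.    ] turn [ 0.     -0.     -0.1107]
mm [ 16.2 -43.2  -0. ] travel [ 0.0202 -0.054  -0.    ] turn [ 0.    0.   -0.11]
```

>>> apply_moves(claw=[-1,-1,-1,-1,-1], travel=[[0,0,-0.02],[0,0,-0.06],[0,0,-0.1],[0,0,-0.125],[0,0,-0.125]], turn=[[0,0,0],[0,0,0],[0,0,0],[0,0,0],[0,0,0]])

```text
t: 6.4
tcp_pos: [0.5813, -0.3378, 0.0739]
tool_rot: [0.995, -0.104, 0.004, 0.003]
force: [0.9, 0.0, 0.5]
finger_gap: 0.569
gripper_force: 31.2
```

>>> apply_moves(claw=[-1,-1,-1,-1,-1], travel=[[-0.0691,-0.158,0],[-0.0691,-0.158,0],[-0.0691,-0.158,0],[-0.0691,-0.158,0],[-0.0691,-0.158,0]], turn=[[0,0,-0.11],[0,0,-0.11],[0,0,-0.11],[0,0,-0.11],[0,0,-0.11]])

```text
t: 6.82
tcp_pos: [0.5474, -0.1952, 0.0674]
tool_rot: [0.998, 0.07, -0.002, -0.002]
force: [0.1, -0.2, -0.4]
finger_gap: 0.574
gripper_force: 31.3
```

>>> apply_moves(claw=[-1,-1,-1,-1,-1], travel=[[0.02,-0.054,0],[0.02,-0.054,0],[0.02,-0.054,0],[0.02,-0.054,0],[0.02,-0.054,0]], turn=[[0,0,-0.11],[0,0,-0.11],[0,0,-0.11],[0,0,-0.11],[0,0,-0.11]])

```text
t: 7.23
tcp_pos: [0.5607, -0.1562, 0.068]
tool_rot: [0.971, 0.237, 0.0, 0.0]
force: [0.8, -0.7, -0.6]
finger_gap: 0.573
gripper_force: 31.3
```

```bash
python3 -c "
from h import *
st();s=snap('wrist','w6');st()
"
```

```text
t 7.23 tcp [ 0.5607 -0.1562  0.068 ] yaw 27.47 gap 0.573243517112714 gf 31.31702721118927 F [ 0.78 -0.67 -0.65] q [-0.46  0.65  1.65 -0.    0.84  0.63]
t 7.28 tcp [ 0.5605 -0.1563  0.0681] yaw 27.47 gap 0.5707880079041225 gf 31.317239999771118 F [-0.16 -0.77 -0.66] q [-0.46  0.65  1.65 -0.    0.84  0.63]
```

View pics/w6.png

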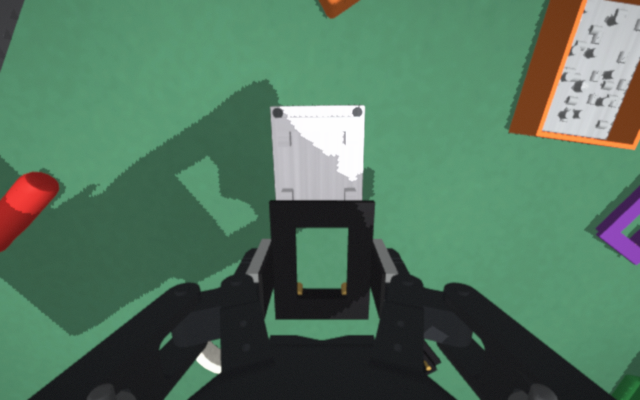

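The bezel hangs level in the fingers, with its flange spanning rows 200–320, and the nest's far edge is at row 106. I'll refine the nest from the unobstructed picture w3 and measure the bezel in the hand.

```bash
python3 -c "
from h import *
s=load('w3'); print('nest w3');fit(s,(15,155,185,305),.015,.026); fit(s,(15,155,185,305),.005,.026)
s=load('w1'); print('nest w1'); fit(s,(120,145,225,245),.005,.026)
s=load('w6'); print('flange px',[P(s,*p).round(4) for p in [(285,205),(360,205),(322,212),(285,310),(360,310)]])
z=P(s,322,212)[2]
fit(s,(268,195,378,325),z-.004,z+.004)
print('nest front edge'); fit(s,(255,95,380,190),.015,.026); 
S=manip.sense();print(S['tcp_pos'])
"
```

```text
nest w3
2620 zmed 0.0194 ((586.0847778320312, -139.1948699951172), (79.41765594482422, 63.45203399658203), 28.12883186340332) box [[536.0999755859375, -129.89999389648438], [566.0, -185.89999389648438], [636.0999755859375, -148.5], [606.0999755859375, -92.5]]
9045 zmed 0.0081 ((586.0361328125, -139.46112060546875), (96.06137084960938, 75.56837463378906), 27.937816619873047) box [[525.9000244140625, -128.60000610351562], [561.2999877929688, -195.3000030517578], [646.2000122070312, -150.3000030517578], [610.7999877929688, -83.5999984741211]]
nest w1
3877 zmed 0.0081 ((586.1450805664062, -139.74777221679688), (96.03682708740234, 74.82412719726562), 28.061756134033203) box [[526.2000122070312, -129.3000030517578], [561.4000244140625, -195.39999389648438], [646.0999755859375, -150.1999969482422], [610.9000244140625, -84.0999984741211]]
flange px [array([ 0.5803, -0.1261,  0.1133]), array([ 0.5966, -0.1575,  0.1133]), array([ 0.5849, -0.1433,  0.1123]), array([ 0.5269, -0.1513,  0.1128]), array([ 0.6253, -0.1219,  0.2412])]
8661 zmed 0.1134 ((560.3392333984375, -156.46469116210938), (67.29796600341797, 55.15922164916992), 27.675798416137695) box [[517.7000122070312, -147.6999969482422], [543.2999877929688, -196.5], [602.9000244140625, -165.3000030517578], [577.2999877929688, -116.4000015258789]]
nest front edge
1489 zmed 0.0197 ((611.376708984375, -125.6946029663086), (21.0983829498291, 61.2017822265625), 28.0835018157959) box [[587.7000122070312, -103.69999694824219], [616.5, -157.6999969482422], [635.0999755859375, -147.6999969482422], [606.2999877929688, -93.69999694824219]]
[ 0.56049981 -0.15628394  0.06807434]
```

The nest is at (0.5861, -0.1395), yaw 28.0°, and all the fits match its known sizes. The bezel is centred on the TCP with its flange top 45.3 mm above it, so it is seated when TCP z = -0.021.

```bash
python3 -c "
from h import *
to([.5861,-.1395,.068],28.2)
"
```

```text
mm [30.5 -3.1  0.1] travel [ 0.0381 -0.0039  0.0001] turn [ 0.0002 -0.     -0.0041]
```

>>> apply_moves(claw=[-1,-1,-1,-1,-1], travel=[[0.019,-0.002,0],[0.038,-0.0039,0.02],[0.038,-0.0039,0.05],[0.038,-0.0039,0.075],[0.038,-0.0039,0.075]], turn=[[0,0,-0.004],[0,0,-0.004],[0,0,-0.004],[0,0,-0.004],[0,0,-0.004]])

```text
t: 7.7
tcp_pos: [0.583, -0.138, 0.0046]
tool_rot: [0.97, 0.244, -0.003, -0.002]
force: [-0.3, -0.3, -0.7]
finger_gap: 0.571
gripper_force: 31.3
```

>>> apply_moves(claw=[-1,-1], travel=[[0,0,0],[0,0,0]], turn=[[0,0,0],[0,0,0]])

```text
t: 7.87
tcp_pos: [0.5861, -0.1392, 0.009]
tool_rot: [0.97, 0.244, 0.0, 0.0]
force: [0.1, 0.8, -0.3]
finger_gap: 0.572
gripper_force: 31.3
```

```bash
python3 -c "
from h import *
st();to([.5861,-.1395,-.012],28.2)
s=snap('wrist','w7');S=manip.sense();K,R,t=[np.array(s[k]) for k in ('intrinsics','R','t')]
p=K@(R@(np.array(S['tcp_pos'])+[0,0,.045])+t);p=p[:2]/p[2];print(p)
z=S['tcp_pos'][2]+.045
fit(s,(int(p[0]-55),int(p[1]-75),int(p[0]+55),int(p[1]+65)),z-.004,z+.004,vmax=80)
"
```

```text
t 7.87 tcp [ 0.5861 -0.1392  0.009 ] yaw 28.29 gap 0.5715189744438927 gf 31.315307021141052 F [ 0.14  0.77 -0.3 ] q [-0.42  0.76  1.62 -0.    0.76  0.66]
mm [-0.2  0.2 21. ] travel [-0.0002  0.0002  0.0262] turn [ 0.0003 -0.0002  0.0005]
[322.89096071 263.82615509]
8242 zmed 0.0544 ((586.0018310546875, -139.007080078125), (66.45917510986328, 52.48228454589844), 28.3369197845459) box [[544.2999877929688, -131.6999969482422], [569.2000122070312, -177.89999389648438], [627.7000122070312, -146.3000030517578], [602.7999877929688, -100.0999984741211]]
```

Aligned within 0.5 mm. Lowering gently.

>>> apply_moves(claw=[-1,-1,-1,-1,-1], travel=[[0,0.0004,0.007],[0,0.0004,0.014],[0,0.0004,0.021],[0,0.0004,0.028],[0,0.0004,0.028]], turn=[[0,0,0],[0,0,0],[0,0,0],[0,0,0],[0,0,0]])

```text
t: 8.33
tcp_pos: [0.5848, -0.1382, -0.0153]
tool_rot: [0.969, 0.245, -0.001, -0.001]
force: [-0.1, 0.5, -0.2]
finger_gap: 0.573
gripper_force: 31.3
```

>>> apply_moves(claw=[-1,-1,-1,-1,-1], travel=[[0,0,0.003],[0,0,0.006],[0,0,0.009],[0,0,0.009],[0,0,0.009]], turn=[[0,0,0],[0,0,0],[0,0,0],[0,0,0],[0,0,0]])

```text
t: 8.75
tcp_pos: [0.5857, -0.1386, -0.0213]
tool_rot: [0.969, 0.245, -0.0, -0.0]
force: [1.2, -0.0, -0.1]
finger_gap: 0.571
gripper_force: 31.3
```

```bash
python3 -c "
from h import *
st()"
```

```text
t 8.75 tcp [ 0.5857 -0.1386 -0.0213] yaw 28.39 gap 0.5705619969441361 gf 31.331979632377625 F [ 1.19 -0.02 -0.12] q [-0.42  0.81  1.63 -0.    0.7   0.66]
```

>>> apply_moves(claw=[-1,-1,0.5,0.5,0.5], travel=[[0,0.0008,0.001],[0,0.0008,0.001],[0,0.0008,0.001],[0,0.0008,0.001],[0,0.0008,0.001]], turn=[[0,0,0],[0,0,0],[0,0,0],[0,0,0],[0,0,0]])

```text
t: 9.17
tcp_pos: [0.5861, -0.1393, -0.0221]
tool_rot: [0.969, 0.245, 0.0, 0.0]
force: [0.6, 0.3, 0.7]
finger_gap: 0.75
gripper_force: 0.0
```

>>> apply_moves(claw=[0.5,0.5,0.5,0.5,0.5], travel=[[0,0,0],[0,0,-0.02],[0,0,-0.06],[0,0,-0.1],[0,0,-0.12]], turn=[[0,0,0],[0,0,0],[0,0,0],[0,0,0],[0,0,0]])

```text
t: 9.58
tcp_pos: [0.5877, -0.1399, 0.0771]
tool_rot: [0.969, 0.245, 0.002, 0.001]
force: [-0.3, -0.2, 0.5]
finger_gap: 0.751
gripper_force: 0.0
```

```bash
python3 -c "
from h import *
st();s=snap('wrist','w8');K,R,t=[np.array(s[k]) for k in ('intrinsics','R','t')]
p=K@(R@np.array([.586,-.1395,.024])+t);p=p[:2]/p[2];print(p)
b=(int(p[0]-60),max(0,int(p[1]-70)),int(p[0]+60),int(p[1]+70))
fit(s,b,.020,.030,vmax=80)
s=load('top0')
# lid bar endpoints
crop('top0',180,145,290,230,7,'c8')
"
```

```text
t 9.58 tcp [ 0.5877 -0.1399  0.0771] yaw 28.39 gap 0.7509364362633224 gf 0.0 F [-0.34 -0.22  0.47] q [-0.42  0.66  1.59 -0.    0.89  0.66]
[320.28910801 205.57835412]
2892 zmed 0.0237 ((585.9573974609375, -138.68357849121094), (64.78285217285156, 49.01869583129883), 28.364410400390625) box [[545.7999877929688, -132.5], [569.0999755859375, -175.60000610351562], [626.0999755859375, -144.89999389648438], [602.7999877929688, -101.69999694824219]]
```

View pics/c8.png

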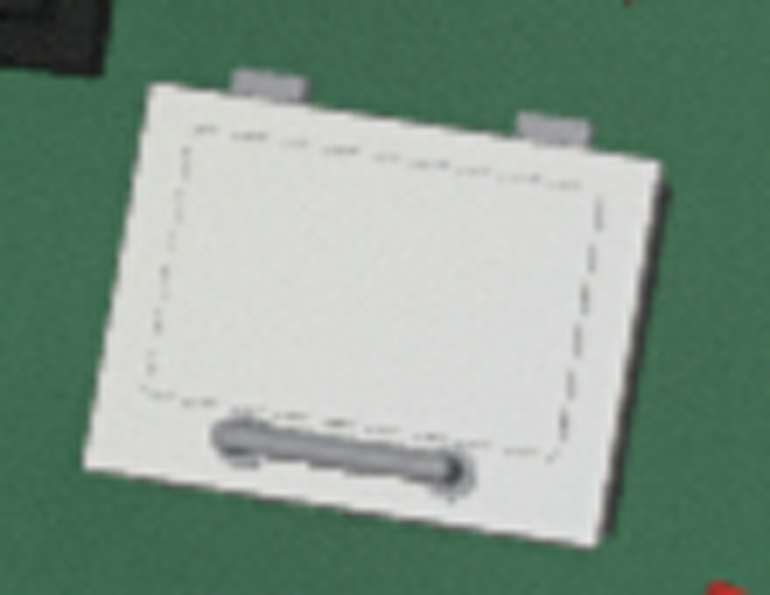

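The bezel is seated: flange top z 23.7 mm, within 1 mm sideways, yaw within 0.4°. The lid crop shows the bar from (222,437) to (458,468), which is pixels (211.7,207.4) to (245.4,211.9) in the full picture. Next I'll work out the approach.

```bash
python3 -c "
from h import *
s=load('top0');a=P(s,211.7,207.4,.152);b=P(s,245.4,211.9,.152);d=a-b
print(a,b,(a+b)/2,np.linalg.norm(d),np.degrees(np.arctan2(d[1],d[0])))
fit(s,(185,150,282,228),.14,.165)
fit(s,(185,150,282,228),.1,.125,vmin=120)
m=(a+b)/2
st();to([.588,-.14,.23],28.4)
to([.56,.0,.23],60,[.588,-.14,.23],28.4)
to([m[0],m[1],.23],81,[.56,0,.23],60)
"
```

```text
[0.5313306  0.28339232 0.152     ] [0.51958466 0.17283984 0.152     ] [0.52545763 0.22811608 0.152     ] 0.11117472688099991 83.93521152042342
145 zmed 0.1559 ((527.398681640625, 232.7469482421875), (111.12609100341797, 13.977633476257324), 82.85841369628906) box [[513.5999755859375, 178.5], [527.4000244140625, 176.6999969482422], [541.2000122070312, 287.0], [527.4000244140625, 288.70001220703125]]
4029 zmed 0.1125 ((603.9599609375, 224.45425415039062), (250.997314453125, 203.4159393310547), 82.72148132324219) box [[487.20001220703125, 112.9000015258789], [688.9000244140625, 87.0999984741211], [720.7000122070312, 336.1000061035156], [519.0, 361.79998779296875]]
t 9.63 tcp [ 0.5894 -0.1406  0.0794] yaw 28.4 gap 0.7498971605610848 gf 0.0 F [ 1.21 -1.09  1.54] q [-0.42  0.65  1.59 -0.    0.89  0.66]
mm [-1.000e-01 -0.000e+00 -1.506e+02] travel [-1.000e-04 -0.000e+00 -1.882e-01] turn [ 0.0024 -0.0018 -0.    ]
mm [  42.  -136.5   -0. ] travel [ 0.0524 -0.1706 -0.    ] turn [ 0.      0.     -0.1756]
mm [ 180.3 -144.    -0. ] travel [ 0.2254 -0.18   -0.    ] turn [-0.      0.     -0.1167]
```

>>> apply_moves(claw=[1,1,1,1,1], travel=[[0,0,-0.19],[0,0,-0.19],[0,0,-0.19],[0,0,-0.19],[0,0,-0.19]], turn=[[0,0,0],[0,0,0],[0,0,0],[0,0,0],[0,0,0]])

```text
t: 10.05
tcp_pos: [0.5901, -0.1409, 0.233]
tool_rot: [0.969, 0.245, 0.006, 0.004]
force: [0.7, -0.6, 0.3]
finger_gap: 0.998
gripper_force: 0.0
```

>>> apply_moves(claw=[1,1,1,1,1], travel=[[0.052,-0.17,0],[0.052,-0.17,0],[0.052,-0.17,0],[0.052,-0.17,0],[0.052,-0.17,0]], turn=[[0,0,-0.175],[0,0,-0.175],[0,0,-0.175],[0,0,-0.175],[0,0,-0.175]])

```text
t: 10.47
tcp_pos: [0.5553, 0.0047, 0.2247]
tool_rot: [0.864, 0.503, -0.001, -0.002]
force: [0.1, 0.1, -0.7]
finger_gap: 1.0
gripper_force: 0.0
```

```bash
python3 -c "
from h import *
st();to([.527,.2325,.23],82.8)"
```

```text
t 10.47 tcp [0.5553 0.0047 0.2247] yaw 60.43 gap 1.0004902895755312 gf 0.0 F [ 0.1   0.14 -0.73] q [-0.19  0.41  1.58  0.    1.16  0.32]
mm [ 184.2 -137.    -4.7] travel [ 0.2302 -0.1713 -0.0058] turn [-0.0014 -0.0003 -0.1243]
```

>>> apply_moves(claw=[1,1,1,1,1], travel=[[0.2,-0.149,0],[0.2,-0.149,0],[0.2,-0.149,0],[0.2,-0.149,0],[0.2,-0.149,0]], turn=[[0,0,-0.124],[0,0,-0.124],[0,0,-0.124],[0,0,-0.124],[0,0,-0.124]])

```text
t: 10.88
tcp_pos: [0.5336, 0.201, 0.2247]
tool_rot: [0.753, 0.658, -0.001, -0.001]
force: [0.6, 0.1, -0.2]
finger_gap: 1.002
gripper_force: 0.0
```

>>> apply_moves(claw=[1,1,1], travel=[[0,0,0],[0,0,0],[0,0,0]], turn=[[0,0,0],[0,0,0],[0,0,0]])

```text
t: 11.13
tcp_pos: [0.5346, 0.198, 0.225]
tool_rot: [0.753, 0.658, -0.001, -0.0]
force: [-0.1, -0.0, -0.4]
finger_gap: 1.001
gripper_force: 0.0
```

```bash
python3 -c "
from h import *
st();s=snap('wrist','w9');st()
print('bar');fit(s,(150,0,500,235),.148,.166); print('lid');fit(s,(0,0,640,235),.1,.12,vmin=120)
to([.527,.2325,.23],82.8)"
```

```text
t 11.13 tcp [0.5346 0.198  0.225 ] yaw 82.24 gap 1.0009261741121909 gf 0.0 F [-0.09 -0.04 -0.43] q [ 0.16  0.43  1.54 -0.    1.17  0.29]
t 11.18 tcp [0.535  0.1974 0.2252] yaw 82.16 gap 1.0029694096422304 gf 0.0 F [-0.95  1.02  0.05] q [ 0.16  0.43  1.54 -0.    1.17  0.29]
bar
2098 zmed 0.1576 ((527.2459716796875, 236.98397827148438), (112.12430572509766, 13.92574405670166), 82.70671844482422) box [[513.2000122070312, 182.3000030517578], [527.0, 180.5], [541.2999877929688, 291.70001220703125], [527.5, 293.5]]
lid
42194 zmed 0.1142 ((605.9102172851562, 242.80450439453125), (217.3151397705078, 204.34588623046875), 82.70626068115234) box [[490.79998779296875, 148.0], [693.5, 122.0999984741211], [721.0999755859375, 337.6000061035156], [518.4000244140625, 363.6000061035156]]
mm [ 33.7 -12.7  -4.8] travel [ 0.0421 -0.0158 -0.006 ] turn [-0.0004  0.0003 -0.0036]
```

View pics/w9.png

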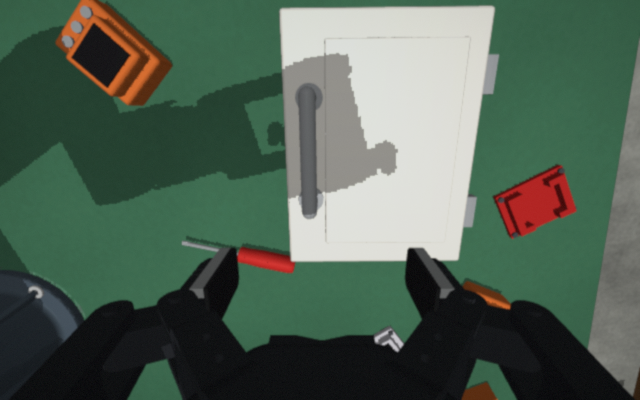

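The wrist view shows the bar from (308,95) to (310,213), with the gripper's midline at column 320. The bar's middle is at (0.527, 0.235), yaw 82.7°. I'll move over it first.

```bash
python3 -c "
from h import *
to([.5272,.235,.18],82.7)"
```

```text
mm [ 36.2 -12.8  45.2] travel [ 0.0453 -0.016   0.0565] turn [-0.0004  0.0003 -0.003 ]
```

>>> apply_moves(claw=[1,1,1,1,1], travel=[[0.045,-0.016,0],[0.045,-0.016,0.03],[0.045,-0.016,0.056],[0.045,-0.016,0.056],[0.045,-0.016,0.056]], turn=[[0,0,-0.003],[0,0,-0.003],[0,0,-0.003],[0,0,-0.003],[0,0,-0.003]])

```text
t: 11.6
tcp_pos: [0.5268, 0.2342, 0.1801]
tool_rot: [0.751, 0.66, -0.002, -0.001]
force: [-0.1, 0.2, 0.3]
finger_gap: 1.0
gripper_force: 0.0
```

```bash
python3 -c "
from h import *
st();to([.5272,.235,.10],82.7)
s=manip.snapshot('wrist');fit(s,(250,0,390,300),.148,.166)
S=manip.sense();T=Ro.from_quat(S['tool_rot'])
for p in [(232,255),(226,262),(412,255)]: print(p,P(s,*p).round(3),(T.inv().apply(P(s,*p)-S['tcp_pos'])*1e3).round(1))
st()"
```

```text
t 11.6 tcp [0.5268 0.2342 0.1801] yaw 82.62 gap 0.9999961260686108 gf 0.0 F [-0.07  0.16  0.27] q [ 0.22  0.49  1.58 -0.    1.08  0.35]
mm [ 1.   0.5 80.1] travel [0.0012 0.0006 0.1001] turn [-0.001   0.0004 -0.0004]
2660 zmed 0.1577 ((527.1004638671875, 236.56695556640625), (113.30288696289062, 13.937026977539062), 82.51945495605469) box [[512.7999877929688, 181.3000030517578], [526.5999755859375, 179.5], [541.4000244140625, 291.79998779296875], [527.5999755859375, 293.6000061035156]]
(232, 255) [0.485 0.248 0.231] [  7.9 -44.4 -49.3]
(226, 262) [0.486 0.25  0.24 ] [  9.5 -44.1 -58.7]
(412, 255) [0.57  0.238 0.232] [  8.9  41.  -50.9]
t 11.65 tcp [0.528  0.2346 0.1813] yaw 82.63 gap 1.0006125346004562 gf 0.0 F [1.2  0.9  0.15] q [ 0.22  0.49  1.57 -0.    1.08  0.35]
```

Open tips are 48 mm behind the TCP, as expected. Descending and closing on the bar.

>>> apply_moves(claw=[1,1,1,1,1], travel=[[0,0,0.03],[0,0,0.06],[0,0,0.09],[0,0,0.1],[0,0,0.1]], turn=[[0,0,0],[0,0,0],[0,0,0],[0,0,0],[0,0,0]])

```text
t: 12.07
tcp_pos: [0.5269, 0.2349, 0.1003]
tool_rot: [0.751, 0.66, -0.001, -0.001]
force: [-0.1, 0.3, 0.5]
finger_gap: 0.999
gripper_force: 0.0
```

>>> apply_moves(claw=[1,0,-0.5,-1,-1], travel=[[0,0,0],[0,0,0],[0,0,0],[0,0,0],[0,0,0]], turn=[[0,0,0],[0,0,0],[0,0,0],[0,0,0],[0,0,0]], newtons=70)

```text
t: 12.48
tcp_pos: [0.5279, 0.236, 0.1022]
tool_rot: [0.75, 0.661, 0.001, 0.0]
force: [-0.4, 0.3, -0.3]
finger_gap: 0.455
gripper_force: 0.0
```

>>> apply_moves(claw=[-1,-1,-1,-1,-1], travel=[[0,0,0],[0,0,0],[0,0,0],[0,0,0],[0,0,0]], turn=[[0,0,0],[0,0,0],[0,0,0],[0,0,0],[0,0,0]])

```text
t: 12.9
tcp_pos: [0.5278, 0.2359, 0.1017]
tool_rot: [0.75, 0.661, 0.0, 0.0]
force: [-1.2, 0.3, 4.6]
finger_gap: 0.137
gripper_force: 68.3
```

```bash
python3 -c "
from h import *
st()"
```

```text
t 12.9 tcp [0.5278 0.2359 0.1017] yaw 82.75 gap 0.13684703372569768 gf 68.27548742294312 F [-1.22  0.3   4.63] q [ 0.23  0.6   1.64 -0.    0.9   0.35]
```

Bar gripped at 68 N. Lifting slowly along the lid's arc (tool y is box +x).

>>> apply_moves(claw=[-1,-1,-1,-1,-1], travel=[[0,0.0008,-0.0025],[0,0.0016,-0.005],[0,0.0025,-0.0075],[0,0.0033,-0.01],[0,0.0042,-0.0125]], turn=[[0,0,0],[0,0,0],[0,0,0],[0,0,0],[0,0,0]])

```text
t: 13.32
tcp_pos: [0.5304, 0.2355, 0.1101]
tool_rot: [0.75, 0.661, -0.001, -0.001]
force: [4.3, 1.5, -8.2]
finger_gap: 0.14
gripper_force: 69.4
```

>>> apply_moves(claw=[-1,-1,-1], travel=[[0,0,0],[0,0,0],[0,0,0]], turn=[[0,0,0],[0,0,0],[0,0,0]])

```text
t: 13.57
tcp_pos: [0.531, 0.2354, 0.1115]
tool_rot: [0.75, 0.661, 0.0, 0.0]
force: [4.2, 1.7, -7.4]
finger_gap: 0.139
gripper_force: 69.4
```

```bash
python3 -c "
from h import *
st()"
```

```text
t 13.57 tcp [0.531  0.2354 0.1115] yaw 82.74 gap 0.1392032786178312 gf 69.41230058670044 F [ 4.16  1.65 -7.37] q [0.23 0.58 1.63 0.   0.93 0.35]
```

The lid is moving, with the drag fading. Continuing to about 0.21 rad.

>>> apply_moves(claw=[-1,-1,-1,-1,-1], travel=[[0,0.0025,-0.006],[0,0.005,-0.012],[0,0.008,-0.018],[0,0.011,-0.024],[0,0.0137,-0.029]], turn=[[0,0,0],[0,0,0],[0,0,0],[0,0,0],[0,0,0]])

```text
t: 13.98
tcp_pos: [0.5415, 0.2341, 0.1353]
tool_rot: [0.75, 0.661, 0.0, -0.0]
force: [1.6, 1.6, -3.8]
finger_gap: 0.131
gripper_force: 68.1
```

>>> apply_moves(claw=[-1,-1,-1,-1,-1], travel=[[0,0,0],[0,0,0],[0,0,0],[0,0,0],[0,0,0]], turn=[[0,0,0],[0,0,0],[0,0,0],[0,0,0],[0,0,0]])

```text
t: 14.4
tcp_pos: [0.5409, 0.2342, 0.1342]
tool_rot: [0.75, 0.661, -0.0, -0.0]
force: [-1.0, 2.3, -2.3]
finger_gap: 0.135
gripper_force: 68.4
```

```bash
python3 -c "
from h import *
st()
for n in ('top','wrist'):
  s=snap(n,'f'+n);u0,v0,u1,v1=(185,150,282,235) if n=='top' else (0,0,640,235)
  v,u=np.mgrid[v0:v1,u0:u1].reshape(2,-1);d=s['depth'][v,u]
  W=(np.linalg.inv(np.array(s['intrinsics']))@np.stack([u,v,np.ones(len(u))])*d-np.array(s['t'])[:,None]).T@np.array(s['R'])
  m=(W[:,2]>.1)&(W[:,2]<.19)&(s['pixels'][v,u].min(1)>110); W=W[m]
  c=np.linalg.lstsq(np.c_[W[:,:2],np.ones(len(W))],W[:,2],rcond=None)[0]; e=abs(W[:,2]-np.c_[W[:,:2],np.ones(len(W))]@c)<.006
  W=W[e];c=np.linalg.lstsq(np.c_[W[:,:2],np.ones(len(W))],W[:,2],rcond=None)[0]
  print(n,e.sum(),'tilt rad',np.arctan(np.hypot(*c[:2])),c)
st()
s=load('ftop');fit(s,(320,175,362,222),.012,.035,vmax=70)
"
```

```text
t 14.4 tcp [0.5409 0.2342 0.1342] yaw 82.76 gap 0.1350096325529432 gf 68.44388365745544 F [-0.95  2.25 -2.3 ] q [0.22 0.56 1.59 0.   0.99 0.35]
top 2358 tilt rad 0.20366961357789054 [-0.20450485  0.02887507  0.24771163]
wrist 59793 tilt rad 0.19118801649273176 [-0.19352173  0.00342711  0.24867069]
t 14.5 tcp [0.5409 0.2342 0.1342] yaw 82.75 gap 0.13791438505177206 gf 68.46915364265442 F [-0.88  2.37 -1.18] q [0.22 0.56 1.59 0.   0.99 0.35]
117 zmed 0.0234 ((585.7841186523438, -140.9564208984375), (61.232357025146484, 45.282596588134766), 27.897815704345703) box [[548.0999755859375, -135.3000030517578], [569.2999877929688, -175.3000030517578], [623.4000244140625, -146.60000610351562], [602.2000122070312, -106.5999984741211]]
```

The lid stands at about 0.20 rad (front edge roughly 39 mm up), held steadily, and the bezel is still seated. Handing in.

```bash
python3 -c "
from h import *
print(manip.sign_off())"
```

```text
the job is handed in; nothing more can be done
None
```

The bezel is seated rim-down in the aluminium nest and released, and I handed in with the gripper still holding the lid open at about 0.20 rad (front edge roughly 39 mm up); the hand-in returned no verdict.

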